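# Stack an empty tote on a loaded one at the cane bench

## Robot

A 6-joint arm with a two-finger parallel gripper is mounted at the origin on the work surface. World frame = base frame: x ahead of the robot, y to its left, z up, the work surface at z = 0. Lengths are in mm, angles in rad, forces in N, time in s.
With the tool pointing down it reaches from about 325 to 775 mm from the base axis. Payload 5.5 kg.
Tool frame: the origin (TCP) lies midway between the tips of the shut fingers; the grasp point (between the pads) lies 19 mm behind it (robot.hold_point_z is the distance from the TCP to the grasp point, in mm); z points along the fingers, y is the direction in which the jaws open and shut (so a half turn about z gives the same grasp; the last joint's range is limited). The gripper opens to 85 mm and grips with 20 to 120 N. Pads are 22 mm wide; open, the fingers measure 114 mm over their backs; the gripper's body (76 mm by 85 mm) begins 54 mm behind the grasp point. The pads swing forward as they close: fully open they stand 13 mm farther back than shut.
Start: joints at [-1.387, 0.091, 1.231, -0, 1.82, -0.057], TCP at [143.086, -582.703, 210.675] pointing down, gripper open.
Joint ranges: [-2.87, 2.87], [-0.86, 2.18], [0.17, 2.46], [-1.51, 4.65], [0.06, 2.69], [-2.65, 2.65]. Speed limits (rad/s): [2.57, 2.57, 3.01, 3.14, 3.14, 3.14].

## Interface

Orientations are given as a unit quaternion [w, x, y, z].
In Python, from cell import robot gives the robot as it stands. Calls block until the motion is done:
- robot.movep(position, orientation): joint-space move of the TCP to a pose.
- robot.move_straight(position, max_speed=150, rot=None): straight line of the TCP; rot=None keeps the orientation; max_speed is the mean speed in mm/s.
- robot.movej(angles): joint-space move.
- robot.move_gripper(opening, force=None): opening from 0.0 (shut) to 1.0 (fully open); force is the grip in N (None keeps the last); returns when the fingers have stopped.
- robot.wait(seconds).
- robot.ik(position, orientation): joint angles nearest the present ones, or None.
- robot.read_camera(name): name is "scene" or "top" or "wrist"; returns a dict with "image" (480x640x3 uint8, red, green, blue), "fx", "fy", "cx", "cy" (pixels), "k1" (the pictures are not rectified: a ray, as slopes to the right and down, at radius r is drawn at 1 + k1 r^2 times it, then the intrinsics apply), "xyz" and "attitude" of the camera in the world; the wrist camera has in their place "T_tool_cam" (4x4, takes a point from camera to tool coordinates, whose origin is the TCP and whose axes are the flange's). Camera axes: x right, y up, looking along -z (the intrinsics and any distortion apply to the point x, -y, -z); pixel columns grow to the right and rows downward; lengths in mm; the calibration is good to about 2 mm. A picture is of the moment at which its call begins: read the wrist's pose just before it. There is no depth.
A pose or a line that the arm cannot do raises robot.PlanningError and nothing moves.
- robot.job_done(): hands the job in, once; it reports no verdict.
Readings, each from a call of its own:
- robot.read_time(): time.
- robot.read_qpos(): joint angles.
- robot.read_joint_velocities(): joint speeds.
- robot.read_joint_torque(): joint torques, N m.
- robot.read_tcp_pos(): TCP position.
- robot.read_eef_rot(): TCP orientation.
- robot.read_force(): force on the tool from outside, world axes, zero at the start.
- robot.read_torque(): the same for the moment, N m.
- robot.read_finger_gap(): opening from 0.0 (shut) to 1.0 (fully open).
Only numpy, scipy, OpenCV 4.12 (cv2) and the standard library are available. Lean on these libraries where they do the work, as an engineer would, in place of code of your own. Each camera call takes 0.05 s, during which the arm holds its last target.

## Task

Pick up the empty stack-nest tote by its wooden handle, give it half a turn so that its red end is over the grey end of the loaded tote, and stack it on that tote with all four feet dropped fully home in the yellow rim pockets, so it cannot nest onto the bamboo blanks inside. The loaded tote is not exactly centred in its cradle, so feel for the pockets: lower and slide the tote gently, never ramming, forcing or dropping it, and keep it upright and off the blanks. Let go of it there and leave the other things on the bench alone.

Things in the scene. Friction and masses are not known exactly. Their poses are not given: they have to be found in the camera images.
- tote_mid (a point): the empty tote, a grey plastic stack-nest box 190 (x) x 138 (y) x 70 mm (z up), 0.3 to 0.55 kg, red at its +x end. This point is on its centre line half-way up, 35 mm above its underside. It starts on the bench with its red end pointing roughly the same way as the loaded tote's (the nesting way round).
- tote_grip (a point): middle of the empty tote's wooden handle bar, 60 mm above tote_mid, same axes. The bar is 14 mm thick (x), 104 mm long (y), 26 mm tall; a post at each end (y = +-54 mm) joins it to the rims; below its lower edge the tote is open and empty for 79 mm.
- tote_red_end (a point): middle of the red end of the empty tote, 95 mm along its +x from tote_mid
- tote: the empty tote: origin at the centre of its underside, axes as tote_mid. Level with its floor are four feet, each 14 mm long (x), at x = +55 and x = -25 mm, on both sides from y = 41 to 59 mm.
- cradle: plywood cradle 250 (x) x 160 (y) mm screwed to the bench, origin at the centre of its underside, z up. In it is the loaded tote, underside 12 mm above the origin, axes parallel, red end to the cradle's +x; like the empty one but no handle. Centred in y, but in x it is not: it stands up to 10 mm off centre, which way and how far is not measured; it does not shift sideways under 60 N. Rubber pads under it give 1 mm per 6 N of load.
- cradle_rim (a point): point over the cradle's origin at the height of the loaded tote's flat rim, 82 mm up; the rim spans y = 51 to 69 mm on both sides. Pockets in it, floored yellow, 6 mm deep, 17 mm long (x), lie at x = -55 and +25 mm from the loaded tote's middle, walled outside at y = 61.5 mm. Open channels 18 mm long at x = -25 and +55 mm take the feet when the red ends lie together (nesting).
- cradle_seat (a point): nominal place of tote_mid when stacked, 111 mm over the cradle's origin; the true place is up to 10 mm off in x. Red end to the cradle's -x. With the feet still on the flat rim the tote is 6 mm higher. So turned, it rests and slides on the rim from 30 mm on the -x side of the true place to 18 mm on the +x side; past 20 mm on the +x side feet fall into channels.
- blank0: bamboo blank, upright cylinder 32 mm across, 38 mm tall, standing on the floor (3 mm thick) of the loaded tote; origin at its underside
- blank1: bamboo blank, upright cylinder 32 mm across, 38 mm tall, standing on the floor (3 mm thick) of the loaded tote; origin at its underside
- blank2: bamboo blank, upright cylinder 32 mm across, 38 mm tall, standing on the floor (3 mm thick) of the loaded tote; origin at its underside
- glue: white glue bottle, 52 mm across, 130 mm tall, origin at its underside; to be left alone
- jar: amber jar, 72 mm across, 85 mm tall, origin at its underside; to be left alone
- mallet: wooden mallet lying down, 260 mm long along its x; to be left alone
- driver: green-handled screwdriver lying down, 190 mm long along its x; to be left alone
- cane: piece of bamboo cane lying down, 220 mm long along its x, 26 mm thick; to be left alone

How it is judged:
By the outcome, as a careful person would: the job done as asked, in the order asked, and still so for the second after the job is handed in, with the robot touching nothing.
It also fails if it takes over 61 s, if anything falls off the work surface, if the arm or the gripper's body presses on something with over 40 N, if the wrist force passes 120 N, or if a joint passes its speed limit or range.

## Working session

There is one attempt and no reset: what is moved stays moved. The work goes in short steps, each a Python script; the robot and the scene stay as the last script left them, time stands still between calls to the robot, and variables do not carry over. Pictures are saved under pics/ and viewed, and the job is handed in when it is done.

```bash
ls; mkdir -p pics; python3 - <<'E'
from cell import robot
import cv2
for n in ["scene","top","wrist"]:
    c=robot.read_camera(n); cv2.imwrite(f"pics/a_{n}.png",c["image"][:,:,::-1])
    print(n,{k:v for k,v in c.items() if k!="image"})
print(robot.read_time(),robot.read_eef_rot(),robot.read_force(),robot.hold_point_z)
E
```

```text
pics
scene {'fx': 596.8853385718584, 'fy': 596.8853385718584, 'cx': 325.9887724264255, 'cy': 245.29642313245375, 'k1': 0.06201961449031993, 'xyz': array([1540.99393888,  676.63530766, 1290.36133243]), 'attitude': array([0.42883048, 0.17076236, 0.32951481, 0.82362894])}
top {'fx': 559.2386802314757, 'fy': 559.2386802314757, 'cx': 322.42012327248335, 'cy': 240.77205177798396, 'k1': -0.0032147540917171528, 'xyz': array([ 466.4160821 ,  -13.934305  , 1773.46241242]), 'attitude': array([-0.69677404, -0.03643363,  0.02122965,  0.71605016])}
wrist {'fx': 331.30147549764234, 'fy': 331.30147549764234, 'cx': 321.0957564342679, 'cy': 237.3514116065748, 'k1': 0.004328855669430059, 'T_tool_cam': array([[-1.94195201e-04,  9.45304355e-01,  3.26189574e-01,
         8.46913680e+01],
       [ 9.99999303e-01,  5.63575540e-04, -1.03790977e-03,
        -5.86396074e-01],
       [-1.16497309e-03,  3.26189145e-01, -9.45303805e-01,
        -1.63719350e+02],
       [ 0.00000000e+00,  0.00000000e+00,  0.00000000e+00,
         1.00000000e+00]])}
0.15 [-7.57402082e-04  9.92759735e-01  1.20114666e-01 -4.44901346e-05] [-0.20483296  0.24078699 -0.74679651] 18.700000000000003
```

View pics/a_scene.png

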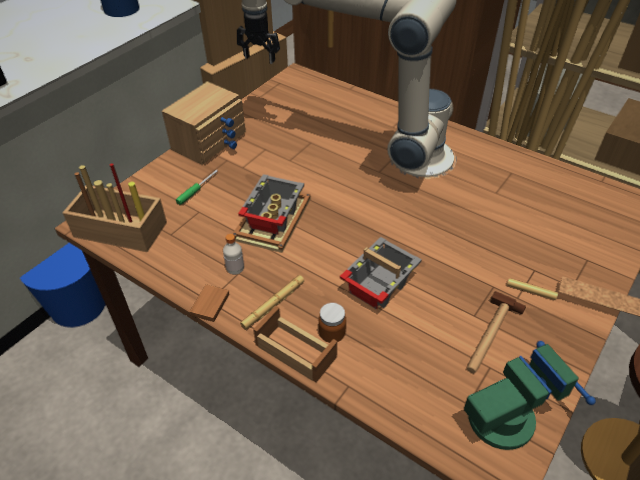

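View pics/a_top.png

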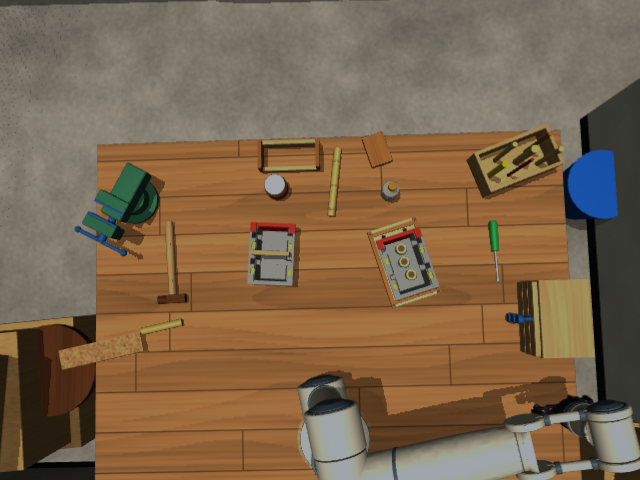

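View pics/a_wrist.png

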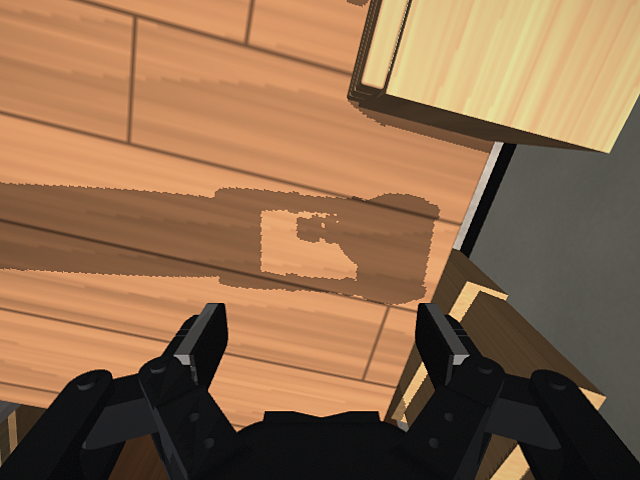

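The top view shows the empty tote near (272,254) with its handle across the middle, and the cradle near (404,262). Both red ends point up in the image, away from the robot. Next I'll write the helpers and crop the view to measure.

```bash
cat > h.py <<'E'
import numpy as np, cv2
from scipy.spatial.transform import Rotation as R
from cell import robot
def rot(q): return R.from_quat([q[1],q[2],q[3],q[0]])
def quat(r):
    x,y,z,w=r.as_quat(); return [w,x,y,z]
def campose(c):
    if "xyz" in c: return rot(c["attitude"]).as_matrix(),np.array(c["xyz"])
    T=c["T_tool_cam"];Rt=c["Rt"];p=c["pt"]
    return Rt@T[:3,:3],Rt@T[:3,3]+p
def snap(n):
    if n=="wrist":
        p=np.array(robot.read_tcp_pos());q=robot.read_eef_rot()
        c=robot.read_camera(n);c["pt"]=p;c["Rt"]=rot(q).as_matrix();return c
    return robot.read_camera(n)
def ray(c,uv):
    uv=np.atleast_2d(np.array(uv,float))
    K=np.array([[c["fx"],0,c["cx"]],[0,c["fy"],c["cy"]],[0,0,1]])
    n=cv2.undistortPoints(uv.reshape(-1,1,2),K,np.array([c["k1"],0,0,0,0.])).reshape(-1,2)
    Rm,o=campose(c)
    return o,np.c_[n[:,0],-n[:,1],-np.ones(len(n))]@Rm.T
def toz(c,uv,z):
    o,d=ray(c,uv); return o+d*((z-o[2])/d[:,2])[:,None]
def proj(c,P):
    P=np.atleast_2d(P);Rm,o=campose(c);q=(P-o)@Rm;x=q[:,0]/-q[:,2];y=-q[:,1]/-q[:,2]
    r=1+c["k1"]*(x*x+y*y);return np.c_[c["fx"]*x*r+c["cx"],c["fy"]*y*r+c["cy"]]
def down(a): # tool z down, jaw axis (tool y) along world angle a
    y=np.array([np.cos(a),np.sin(a),0]);z=np.array([0,0,-1.]);x=np.cross(y,z)
    return quat(R.from_matrix(np.c_[x,y,z]))
E
python3 - <<'E'
from h import *
for n in ["top","scene"]:
    im=cv2.imread(f"pics/a_{n}.png")
    cr=im[200:325,220:460] if n=="top" else im[160:320,220:440]
    k=3.3
    cv2.imwrite(f"pics/b_{n}.png",cv2.resize(cr,None,fx=k,fy=k,interpolation=cv2.INTER_CUBIC))
c=snap("top")
g=toz(c,[[271,253.5]],95);print("handle",g)
hsv=cv2.cvtColor(c["image"],cv2.COLOR_RGB2HSV)
m=(((hsv[...,0]<6)|(hsv[...,0]>174))&(hsv[...,1]>180)&(hsv[...,2]>90)).astype('uint8')
m[:200]=0;m[320:]=0
k=cv2.connectedComponentsWithStats(m)
for s,ce in zip(k[2][1:],k[3][1:]):
    if s[4]>60: print(s,ce,toz(c,[ce],70))
E
```

```text
handle [[570.04851609 176.28883623  95.        ]]
[250 222  45  12 234] [272.04273504 225.88888889] [[656.37870985 174.3117199   70.        ]]
[376 227  46  23 231] [398.34199134 236.67532468] [[ 612.18877168 -210.93596865   70.        ]]
```

View pics/b_top.png

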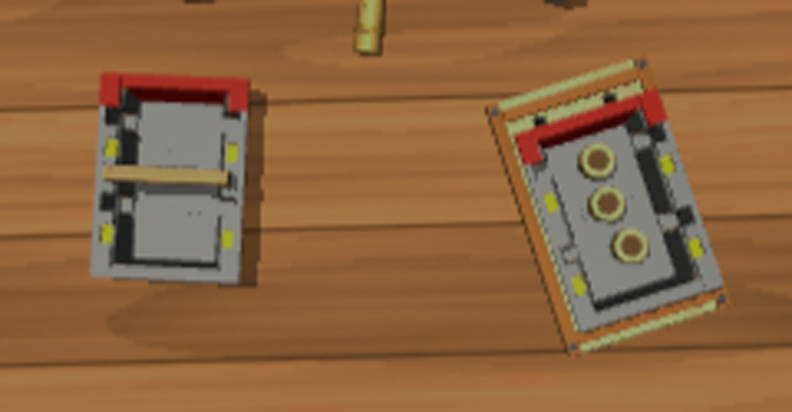

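View pics/b_scene.png

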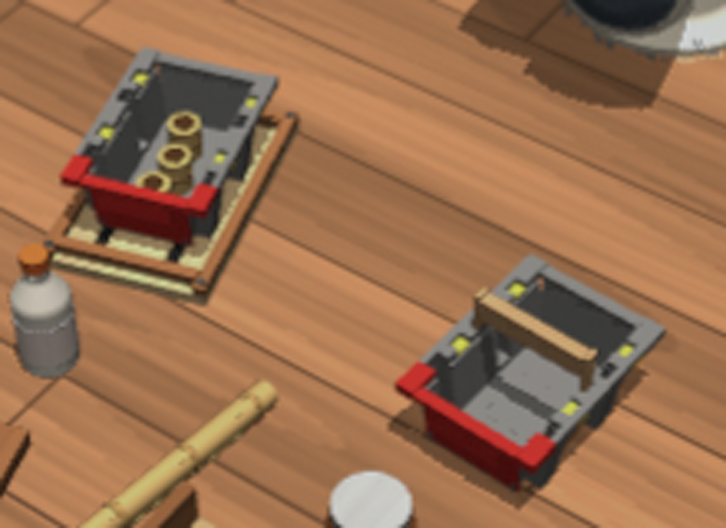

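Both totes are clear in the crops: yellow pockets on the rims, and the handle bar across the empty tote. I'll get a wrist view over each for finer measurements, choosing yaws the joint ranges allow.

```bash
python3 - <<'E'
from h import *
# candidate joint solutions
for nm,p,yaw in [("tote",[570,176,76],-0.03),("seat",[545,-232,152],0.28)]:
    for k in (-1,0,1,2):
        q=robot.ik(p,down(yaw+k*np.pi)); print(nm,k,None if q is None else np.round(q,2))
for a in (0.28,0.28+np.pi):
  try:
    p=[545,-232,300]; q=down(a); j=robot.ik(p,q); print(a,np.round(j,2))
  except Exception as e: print(e)
E
```

```text
tote -1 None
tote 0 [ 0.24  0.1   1.46 -0.    1.58  0.27]
tote 1 None
tote 2 [ 0.24  0.1   1.46 -0.    1.58  0.27]
seat -1 [-0.46  0.07  1.36 -0.    1.71  2.4 ]
seat 0 [-0.46  0.07  1.36 -0.    1.71 -0.74]
seat 1 [-0.46  0.07  1.36 -0.    1.71  2.4 ]
seat 2 [-0.46  0.07  1.36 -0.    1.71 -0.74]
0.28 [-0.46  0.11  1.05 -0.    1.98 -0.74]
3.4215926535897934 [-0.46  0.11  1.05 -0.    1.98  2.4 ]
```

```bash
python3 - <<'E'
from h import *
import pickle
def view(p,a,n):
    robot.movep(p,down(a)); robot.wait(0.2)
    c=snap("wrist"); cv2.imwrite(f"pics/{n}.png",c["image"][:,:,::-1]); pickle.dump(c,open(n+".pkl","wb"))
    print(n,robot.read_time(),np.round(robot.read_tcp_pos(),1))
view([550,-225,250],0.28,"w_cr")
view([570,185,250],-0.03,"w_to")
E
```

```text
w_cr 2.4083 [ 549.7 -225.6  249.9]
w_to 4.175 [570.3 184.2 250. ]
```

View pics/w_cr.png

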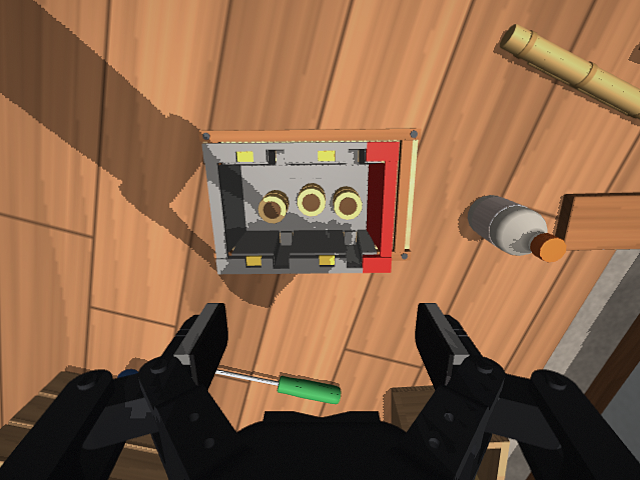

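View pics/w_to.png

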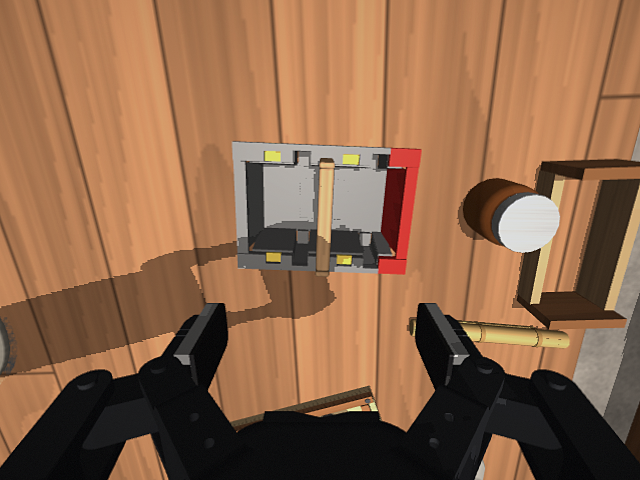

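In the wrist views, the loaded tote's four yellow pockets are near (245,157), (326,157), (253,261) and (326,261). The empty tote's are near (272,156), (350,159), (273,257) and (344,259), and its bar runs from (326,160) to (322,272).

```bash
python3 - <<'E'
from h import *
import pickle
def frame(n,z,box):
    c=pickle.load(open(n+".pkl","rb"))
    hsv=cv2.cvtColor(c["image"],cv2.COLOR_RGB2HSV)
    m=((hsv[...,0]>22)&(hsv[...,0]<33)&(hsv[...,1]>150)&(hsv[...,2]>120)).astype('uint8')
    M=np.zeros_like(m);x0,y0,x1,y1=box;M[y0:y1,x0:x1]=m[y0:y1,x0:x1]
    k=cv2.connectedComponentsWithStats(M)
    P=[]
    for s,ce in zip(k[2][1:],k[3][1:]):
        if s[4]>40:
            l,t,w,h=s[:4]
            p=toz(c,[ce],z)[0];
            P.append(p);print(s,ce.round(1),p.round(1))
    return c,np.array(P)
for n,z,box in [("w_cr",76,(225,145,345,270)),("w_to",64,(255,145,370,270))]:
    c,P=frame(n,z,box)
    if len(P)!=4: print("bad",len(P));continue
    a=P[np.argsort(P[:,1])]  # split by y sides roughly
    lo=a[:2];hi=a[2:]
    lo=lo[np.argsort(lo[:,0])];hi=hi[np.argsort(hi[:,0])]
    v=(lo[1]-lo[0]+hi[1]-hi[0]);yaw=np.arctan2(v[1],v[0])
    u=np.array([np.cos(yaw),np.sin(yaw)]);w=np.array([-u[1],u[0]])
    mid=P.mean(0)
    print("dist",np.linalg.norm(lo[1]-lo[0]),np.linalg.norm(hi[1]-hi[0]),"width",np.linalg.norm(lo.mean(0)-hi.mean(0)))
    print("yaw",yaw,np.arctan2(*(lo[1]-lo[0])[1::-1]),np.arctan2(*(hi[1]-hi[0])[1::-1]),"centre",mid[:2]+15*u)
# handle & red end
c=pickle.load(open("w_to.pkl","rb"))
print("bar ends top z=108:",toz(c,[[326,160],[322,272]],108))
c=pickle.load(open("w_cr.pkl","rb"))
print("cradle posts z=?:",[toz(c,[[207,136],[414,134],[405,256]],zz).round(1).tolist() for zz in (12,20,30)])
cv2.imwrite("pics/w_cr_z.png",cv2.resize(c["image"][115:290,190:430,::-1],None,fx=3.3,fy=3.3,interpolation=cv2.INTER_CUBIC))
c=pickle.load(open("w_to.pkl","rb"))
cv2.imwrite("pics/w_to_z.png",cv2.resize(c["image"][115:290,210:450,::-1],None,fx=3.3,fy=3.3,interpolation=cv2.INTER_CUBIC))
E
```

```text
[246 256  16  10 137] [253.2 260.4] [ 494.2 -303.    76. ]
[319 256  16   9 111] [325.8 259.8] [ 571.  -280.3   76. ]
bad 2
[266 253  15   9 125] [272.8 256.8] [513.8 126.1  64. ]
[337 255  15   9  91] [342.5 258.7] [593.1 121.3  64. ]
bad 2
bar ends top z=108: [[576.8038767  236.78128745 108.        ]
 [569.77473688 125.91449302 108.        ]]
cradle posts z=?: [[[403.5, -194.7, 12.0], [633.4, -126.6, 12.0], [677.4, -272.4, 12.0]], [[406.0, -193.7, 20.0], [631.3, -127.0, 20.0], [674.4, -269.8, 20.0]], [[409.1, -192.4, 30.0], [628.7, -127.4, 30.0], [670.7, -266.7, 30.0]]]
```

View pics/w_cr_z.png

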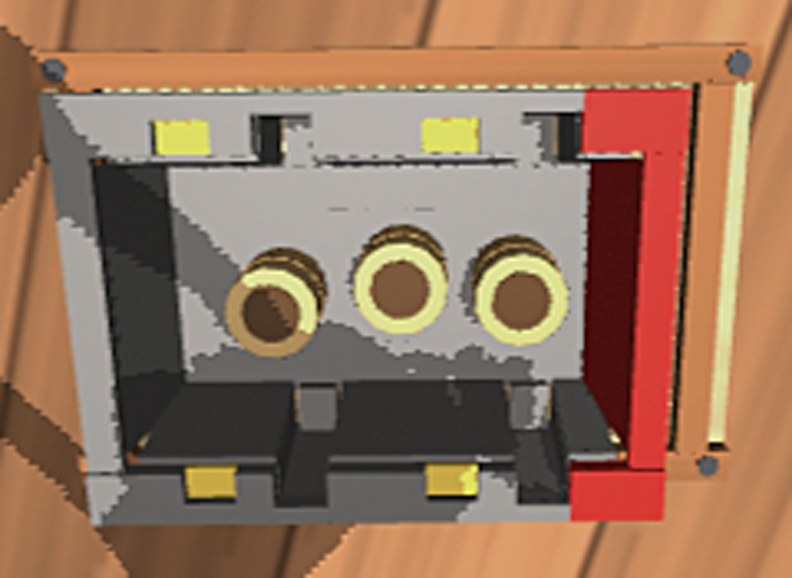

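View pics/w_to_z.png

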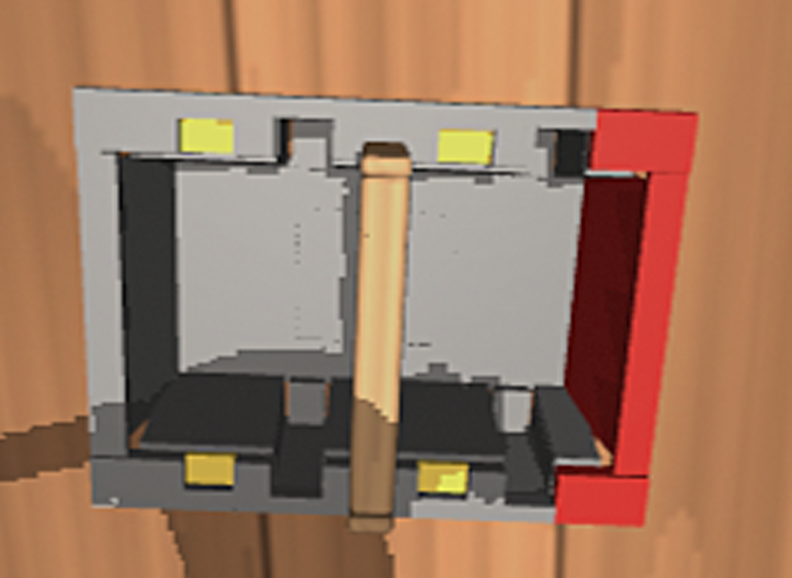

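```bash
cat > meas.py <<'E'
from h import *
def pockets(c,z,box,depth=6,verbose=True):
    hsv=cv2.cvtColor(c["image"],cv2.COLOR_RGB2HSV)
    m=((hsv[...,0]>20)&(hsv[...,0]<36)&(hsv[...,1]>120)&(hsv[...,2]>120)).astype('uint8')
    M=np.zeros_like(m);x0,y0,x1,y1=box;M[y0:y1,x0:x1]=m[y0:y1,x0:x1]
    k=cv2.connectedComponentsWithStats(M);P=[]
    for s,ce in zip(k[2][1:],k[3][1:]):
        if s[4]>40 and s[4]<700 and s[3]<17 and s[2]<25:
            P.append(toz(c,[ce],z)[0]);
            if verbose: print(s,ce.round(1),P[-1].round(1))
    return np.array(P)
def frame(c,P,z,depth=6):
    o=campose(c)[1]
    for it in range(2):
        a=P[np.argsort(P[:,1])];lo=a[:2];hi=a[2:]
        lo=lo[np.argsort(lo[:,0])];hi=hi[np.argsort(hi[:,0])]
        v=(lo[1]-lo[0]+hi[1]-hi[0]);yaw=np.arctan2(v[1],v[0]);u=np.array([np.cos(yaw),np.sin(yaw),0])
        if it==0:
            P=P-np.outer(0.5*depth*((P-o)@u)/(o[2]-z),u)
    print("dist",np.linalg.norm(lo[1]-lo[0]),np.linalg.norm(hi[1]-hi[0]),"width",np.linalg.norm(lo.mean(0)-hi.mean(0)))
    print("yaw",yaw,np.arctan2(*(lo[1]-lo[0])[1::-1]),np.arctan2(*(hi[1]-hi[0])[1::-1]),"centre",P.mean(0)+15*u)
    return yaw,P.mean(0)+15*u
E
python3 - <<'E'
from meas import *
import pickle
for n,z,box in [("w_cr",76,(225,145,345,270)),("w_to",64,(255,145,370,270))]:
    c=pickle.load(open(n+".pkl","rb"));P=pockets(c,z,box)
    if len(P)==4: frame(c,P,z)
E
```

```text
[237 151  16  11 160] [244.6 156.4] [ 462.3 -195.6   76. ]
[318 151  17  10 170] [326.  155.5] [ 539.9 -172.5   76. ]
[246 256  16  10 138] [253.3 260.4] [ 494.2 -303.    76. ]
[319 256  16   9 140] [326.3 260. ] [ 571.7 -280.4   76. ]
dist 79.93222959744381 80.25295822897517 width 112.21334811534092
yaw 0.28703437796707437 0.28419586879464165 0.2898615430892317 centre [ 531.74533082 -233.53445744   76.        ]
[265 151  15  10 147] [271.9 155.6] [521.8 238.4  64. ]
[343 154  17  11 149] [350.7 158.9] [602.7 232.5  64. ]
[266 253  15   9 131] [273.2 256.9] [514.2 126.   64. ]
[337 255  15  10 132] [343.9 259.3] [594.7 120.5  64. ]
dist 80.03881366923963 80.48192609532543 width 112.42354256673528
yaw -0.0706558153031106 -0.06832985126666237 -0.07296897316728473 centre [573.37534861 178.28743011  64.        ]
```

Pocket spacing (80.0 and 80.4 against 80 mm) and width (112.3 against 112.5 mm) agree with the data. A wrist-camera mounting bias would double through the half turn, so I'll view the cradle once more from the turned side to cancel it.

```bash
python3 - <<'E'
from meas import *
import pickle
yaw=0.287
robot.movep([532+20*np.sin(yaw),-233.5-20*np.cos(yaw),250],down(yaw+np.pi)); robot.wait(0.4)
c=snap("wrist"); n="w_cr2"; cv2.imwrite(f"pics/{n}.png",c["image"][:,:,::-1]); pickle.dump(c,open(n+".pkl","wb"))
print(robot.read_time(),robot.read_qpos())
P=pockets(c,76,(200,100,440,300))
if len(P)==4: frame(c,P,76)
E
```

```text
6.425 [-4.96265334e-01  8.69446570e-02  1.16522375e+00 -6.99971685e-06
  1.88938788e+00  2.35792834e+00]
[289 169  17  10 169] [297.  173.5] [ 571.8 -279.7   76. ]
[369 169  17  10 163] [376.8 173.5] [ 494.5 -302.6   76. ]
[292 271  16   9 125] [299.1 274.6] [ 540.2 -172.    76. ]
[364 270  15  10 117] [371.3 274.5] [ 462.6 -195.    76. ]
dist 79.93869128010384 80.20080227916488 width 112.2409262155629
yaw 0.2878935315524999 0.2877609533158333 0.28802567649905875 centre [ 531.81293239 -233.02948871   76.        ]
```

View pics/w_cr2.png

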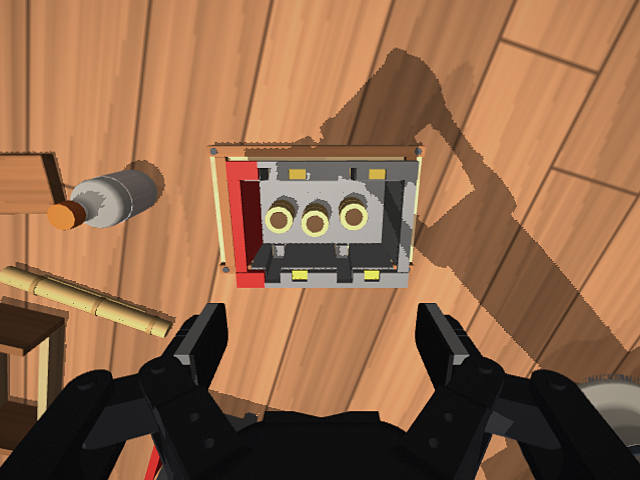

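The flipped view puts the centre at (531.8, -233.0), only 0.5 mm from the first one. That is about 8.5 mm on the cradle's -x side by its corner bolts, within the stated 10 mm. Now the grasp.

```bash
python3 - <<'E'
from h import *
x,y,a=573.4,178.2,-0.0707
robot.movep([x,y,150],down(a))
robot.move_straight([x,y,76.3],max_speed=90)
f0=np.array(robot.read_force());print("pre",f0.round(2),np.round(robot.read_tcp_pos(),2),robot.read_time())
robot.move_gripper(0.0,force=70)
print("gap",robot.read_finger_gap(),np.array(robot.read_force()).round(2),np.array(robot.read_torque()).round(2),np.round(robot.read_tcp_pos(),2))
robot.move_straight([x,y,106],max_speed=60); robot.wait(0.2)
print("lift",np.array(robot.read_force()).round(2),np.array(robot.read_torque()).round(2),robot.read_finger_gap(),robot.read_time())
c=snap("wrist");cv2.imwrite("pics/g_w.png",c["image"][:,:,::-1])
c=snap("scene");cv2.imwrite("pics/g_s.png",cv2.resize(c["image"][160:320,280:480,::-1],None,fx=3.5,fy=3.5))
E
```

```text
pre [ 0.57 -1.19  0.3 ] [573.85 178.36  77.18] 9.1667
gap 0.13470564550585606 [-0.85 -0.19  2.74] [-0.04  0.16  0.  ] [573.39 178.2   76.61]
lift [ 0.79 -0.33 -3.28] [-0.02  0.   -0.01] 0.13754013324029157 10.6667
```

View pics/g_w.png

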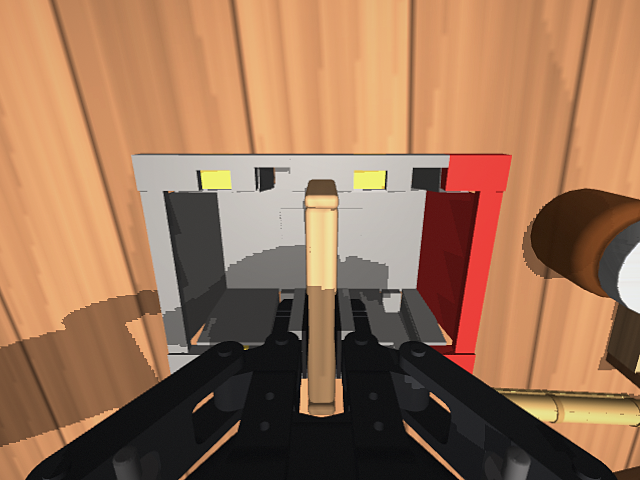

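View pics/g_s.png

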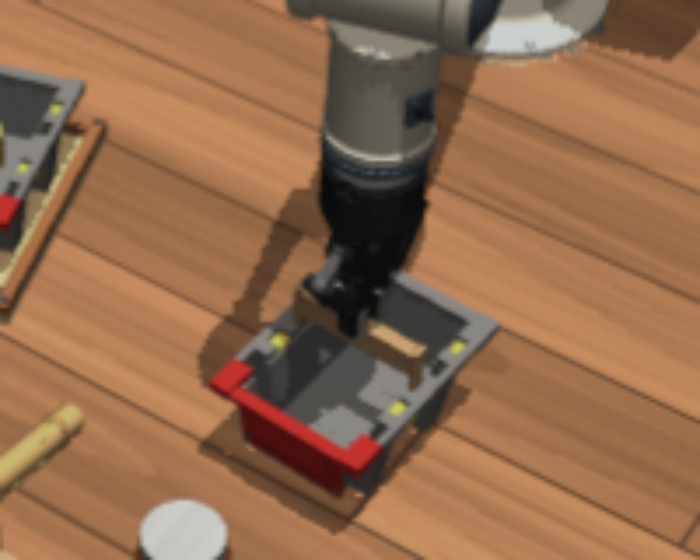

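The wrist view shows the bar held square in the pads, with pockets at (216,179) and (370,179) and the rim level. The scene view shows the tote clear of the bench, and the sensed weight is about 3.5 N. Now the lift, half turn and transfer.

```bash
python3 - <<'E'
from meas import *
x,y,a=573.4,178.2,-0.0707
robot.move_straight([x,y,225],max_speed=120)
X,Y,A=531.8,-233.3,.2875
robot.movep([X,Y,225],down(A+np.pi)); 
robot.move_straight([X,Y,172],max_speed=60); robot.wait(0.4)
p=np.array(robot.read_tcp_pos());q=robot.read_eef_rot()
print(p.round(2),q,down(A+np.pi),robot.read_time(),robot.read_finger_gap())
F=np.mean([robot.read_force() for _ in range(5)],0);print("tare",F.round(2),np.array(robot.read_torque()).round(2))
np.save("tare.npy",F)
c=snap("wrist");cv2.imwrite("pics/t_w.png",c["image"][:,:,::-1])
P=pockets(c,p[2]-76.6+64,(100,120,540,230))
u=np.array([np.cos(A),np.sin(A)]);w=np.array([-u[1],u[0]])
for r in P: print("tote pocket in cradle axes rel TCP",((r-p)[:2]@u).round(2),((r-p)[:2]@w).round(2))
c=snap("scene");cv2.imwrite("pics/t_s.png",cv2.resize(c["image"][120:260,200:350,::-1],None,fx=4,fy=4))
E
```

```text
[ 531.84 -233.3   172.12] [-3.25569786e-05  8.01113998e-01 -5.98511784e-01  8.29299808e-05] [np.float64(0.0), np.float64(0.8011103932390472), np.float64(-0.598516614509889), np.float64(0.0)] 15.1333 0.13483278781859495
tare [-0.46 -1.27 -3.72] [ 0.03 -0.02  0.01]
```

View pics/t_w.png

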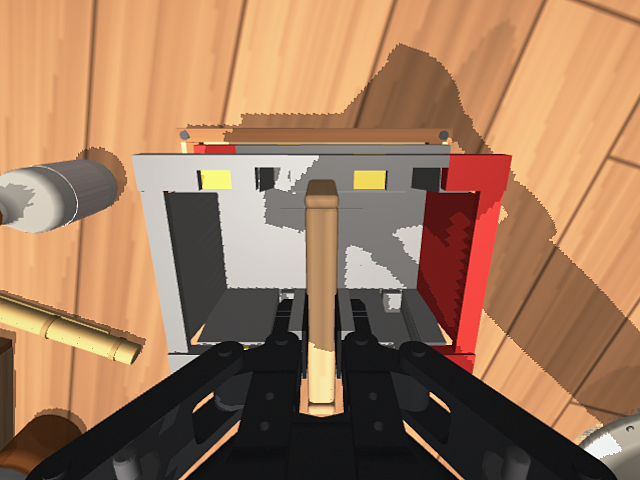

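View pics/t_s.png

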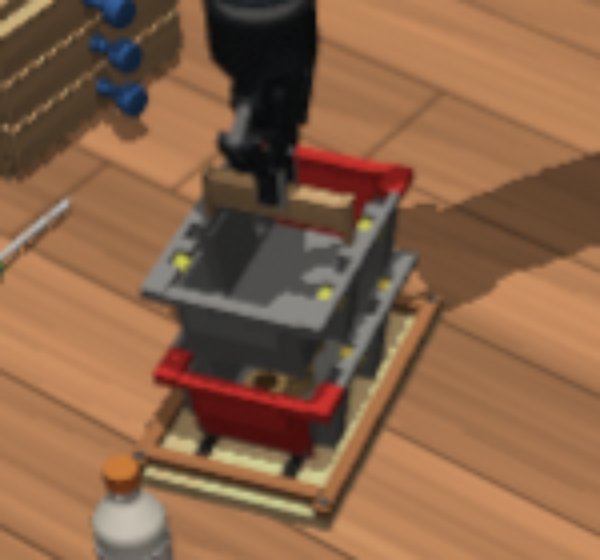

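Turned, the red end is over the loaded tote's grey end, and the tote hangs level and aligned, with pockets at (216,179) and (370,179) as before. I'll lower it gently on force guard; the rim is expected at TCP z of about 158.6 and home at about 152.6.

```bash
python3 - <<'E'
from h import *
X,Y,A=531.8,-233.3,.2875
u=np.array([np.cos(A),np.sin(A)]);w=np.array([-u[1],u[0]])
c=snap("wrist");p=c["pt"]
r=toz(c,[[216,179.5],[370,179.5]],p[2]-76.6+64)-p
print("pockets rel tcp (x,y cradle)",(r[:,:2]@u).round(2),(r[:,:2]@w).round(2))
T=np.load("tare.npy")
def F(n=4): return np.mean([robot.read_force() for _ in range(n)],0)-T
robot.move_straight([X,Y,161],max_speed=40);robot.wait(0.15)
print(F().round(2),robot.read_time())
z=161
while z>152.5:
    z-=0.7; robot.move_straight([X,Y,z],max_speed=12);robot.wait(0.08)
    f=F();p=np.array(robot.read_tcp_pos());fl=f[:2]
    print(round(z,1),p[2].round(2),"fx %.1f fy %.1f fz %.1f"%(fl@u,fl@w,f[2]),np.array(robot.read_torque()).round(2),round(robot.read_time(),2))
    if f[2]>6: break
E
```

```text
pockets rel tcp (x,y cradle) [ 56.4 -25.3] [-55.37 -55.35]
[ 0.48  1.3  -0.18] 15.8583
160.3 160.38 fx 0.6 fy 0.8 fz 0.7 [-0.01  0.02 -0.01] 16.19
159.6 159.56 fx 0.2 fy 1.1 fz -0.9 [0.01 0.01 0.01] 16.52
158.9 158.88 fx 0.3 fy 1.1 fz -0.3 [ 0.02  0.02 -0.01] 16.86
158.2 158.18 fx 0.4 fy 1.3 fz -0.9 [-0.02 -0.08  0.01] 17.19
157.5 157.49 fx 1.3 fy 0.6 fz 1.2 [0.06 0.03 0.01] 17.52
156.8 156.76 fx 0.8 fy 1.3 fz -0.1 [-0.01  0.   -0.02] 17.86
156.1 156.08 fx -0.1 fy 1.1 fz 0.1 [-0.08  0.01 -0.03] 18.19
155.4 155.37 fx 1.2 fy 0.6 fz -1.1 [0.   0.   0.03] 18.52
154.7 154.7 fx 0.8 fy 0.9 fz -0.0 [-0.01 -0.   -0.02] 18.86
154.0 153.96 fx 0.5 fy 1.4 fz 0.6 [ 0.02 -0.03  0.01] 19.19
153.3 153.29 fx 1.6 fy 0.7 fz -0.1 [ 0.03 -0.05 -0.02] 19.52
152.6 152.62 fx 1.3 fy 0.8 fz -0.5 [-0.04  0.01  0.02] 19.86
151.9 152.24 fx 0.7 fy 2.1 fz 1.7 [0.02 0.09 0.04] 20.19
```

There was no rim contact at 158.6. It went straight in and made first contact near 152.3, within about 0.3 mm of the seated height. I'll let the weight down, then feel lightly ±x for the pocket walls to confirm the feet are captured and to centre them.

```bash
python3 - <<'E'
from h import *
X,Y,A=531.8,-233.3,.2875
u=np.array([np.cos(A),np.sin(A)]);w=np.array([-u[1],u[0]])
T=np.load("tare.npy")
def F(n=4): return np.mean([robot.read_force() for _ in range(n)],0)-T
def go(dx,z,s=12):
    robot.move_straight([X+dx*u[0],Y+dx*u[1],z],max_speed=s);robot.wait(0.1)
    f=F();p=np.array(robot.read_tcp_pos());
    print("dx %.1f z %.2f: fx %.1f fy %.1f fz %.1f"%(dx,p[2],f[:2]@u,f[:2]@w,f[2]),np.array(robot.read_torque()).round(2),round(robot.read_time(),2))
    return f[:2]@u,f[2]
z=151.9
while z>150.6:
    z-=0.4
    if go(0,z)[1]>3: break
base,_=go(0,z)
lim={}
for s in (1,-1):
    d=0
    while abs(d)<3.2:
        d+=0.7*s
        fx,_=go(d,z)
        if abs(fx-base)>4.5: break
    lim[s]=d; go(0,z)
print(lim)
E
```

```text
dx 0.0 z 151.90: fx 0.4 fy 1.0 fz 4.8 [ 0.02  0.16 -0.01] 20.54
dx 0.0 z 151.72: fx 0.9 fy 2.1 fz 5.4 [0.05 0.14 0.03] 20.89
dx 0.7 z 151.64: fx -1.2 fy 1.5 fz 6.1 [-0.07  0.43 -0.01] 21.24
dx 1.4 z 151.58: fx -2.8 fy 2.3 fz 6.5 [-0.19  0.85 -0.02] 21.59
dx 2.1 z 151.55: fx -2.5 fy 1.9 fz 7.0 [-0.23  0.83 -0.  ] 21.94
dx 2.8 z 151.55: fx -3.9 fy 2.0 fz 7.4 [-0.32  1.   -0.04] 22.29
dx 0.0 z 151.57: fx 2.9 fy 1.1 fz 6.0 [-0.03 -0.37 -0.05] 22.77
dx -0.7 z 151.60: fx 3.3 fy 0.1 fz 6.4 [ 0.15 -0.52 -0.02] 23.12
dx -1.4 z 151.54: fx 4.5 fy 1.4 fz 6.2 [ 0.22 -0.59 -0.01] 23.48
dx -2.1 z 151.48: fx 3.7 fy 2.1 fz 5.7 [ 0.22 -0.52  0.01] 23.82
dx -2.8 z 151.52: fx 4.7 fy 1.5 fz 6.1 [ 0.32 -0.82  0.01] 24.18
dx -3.5 z 151.67: fx 7.4 fy 1.5 fz 6.4 [ 0.31 -1.01  0.02] 24.52
dx 0.0 z 151.42: fx -2.6 fy 2.0 fz 8.3 [-0.07  0.77  0.04] 25.07
{1: 2.8, -1: -3.5}
```

The feel was not conclusive, because friction and arm lag mask the walls. I'll look, then probe again with the tote nearly weightless, recording the actual displacement.

```bash
python3 - <<'E'
from h import *
X,Y,A=531.8,-233.3,.2875
u=np.array([np.cos(A),np.sin(A)]);w=np.array([-u[1],u[0]])
T=np.load("tare.npy")
def F(n=6): return np.mean([robot.read_force() for _ in range(n)],0)-T
def go(dx,z,s=12):
    robot.move_straight([X+dx*u[0],Y+dx*u[1],z],max_speed=s);robot.wait(0.2)
    f=F();p=np.array(robot.read_tcp_pos());
    print("dx %.1f act %.2f z %.2f: fx %.1f fy %.1f fz %.1f"%(dx,(p[:2]-[X,Y])@u,p[2],f[:2]@u,f[:2]@w,f[2]),np.array(robot.read_torque()).round(2),robot.read_finger_gap(),round(robot.read_time(),2))
    return f[:2]@u,f[2]
c=snap("scene");cv2.imwrite("pics/s_s.png",cv2.resize(c["image"][120:260,200:350,::-1],None,fx=4,fy=4,interpolation=cv2.INTER_CUBIC))
c=snap("wrist");cv2.imwrite("pics/s_w.png",c["image"][:,:,::-1])
z=152.3
go(0,z,6)
for s in (1,-1):
    for d in (1,2,3,4):
        fx,_=go(d*s,z)
        if abs(fx)>8: break
    go(0,z)
E
```

```text
dx 0.0 act -0.04 z 151.99: fx -1.4 fy 2.0 fz 4.6 [-0.2   0.57 -0.01] 0.1398484802280138 25.65
dx 1.0 act 1.10 z 152.15: fx -0.9 fy -0.1 fz 3.8 [-0.12  0.32 -0.08] 0.140499084188234 26.1
dx 2.0 act 1.93 z 152.22: fx -1.5 fy 0.3 fz 3.1 [-0.19  0.5   0.04] 0.13378874045496597 26.55
dx 3.0 act 2.73 z 152.21: fx -3.4 fy 1.0 fz 4.1 [-0.27  1.    0.12] 0.1348900638300632 27.0
dx 4.0 act 3.44 z 152.32: fx -5.4 fy 1.0 fz 3.8 [-0.39  1.33  0.02] 0.14305047072870877 27.45
dx 0.0 act 0.32 z 152.30: fx 2.3 fy 0.9 fz 1.9 [ 0.09 -0.25 -0.02] 0.139721529770907 28.13
dx -1.0 act -1.01 z 152.27: fx 1.2 fy 1.4 fz 1.7 [ 0.1  -0.14 -0.02] 0.1370468862498131 28.58
dx -2.0 act -2.05 z 152.27: fx 1.5 fy 0.9 fz 1.7 [ 0.1  -0.1   0.01] 0.1388614235961314 29.03
dx -3.0 act -2.72 z 152.43: fx 4.8 fy 1.1 fz 2.5 [ 0.24 -0.66  0.02] 0.1315954464682479 29.48
dx -4.0 act -3.44 z 152.65: fx 6.0 fy 0.8 fz 3.2 [ 0.33 -1.08  0.02] 0.14112438098405614 29.93
dx 0.0 act -0.28 z 152.21: fx -0.9 fy 1.0 fz 3.0 [-0.08  0.33 -0.03] 0.13705623573823372 30.62
```

View pics/s_s.png

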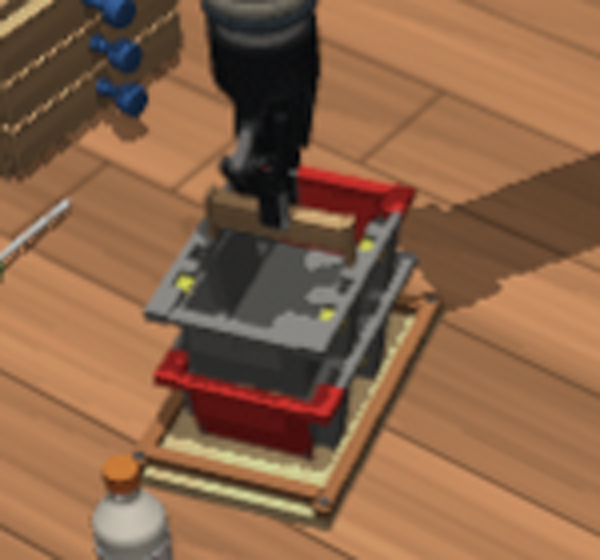

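View pics/s_w.png

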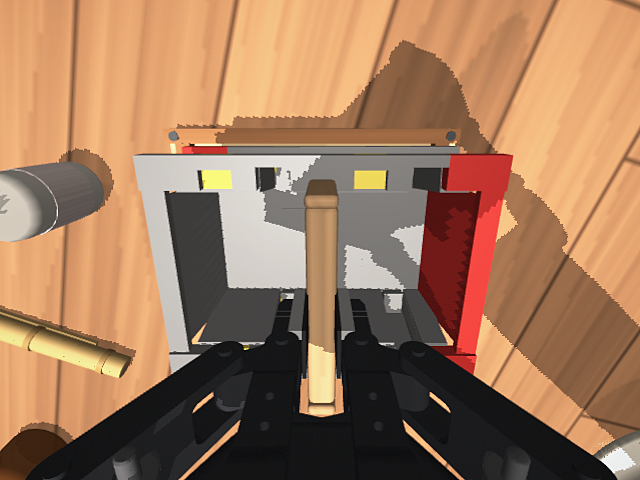

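Beyond about ±2 mm the lateral force climbs evenly (-5.4 and +6.0 N at ±3.4 mm) at seated height. The feet are captured in the pockets, and dx=0 is centred. The scene view shows the upper tote level, just above the lower rim. I'll set its weight down and release it.

```bash
python3 - <<'E'
from h import *
X,Y,A=531.8,-233.3,.2875
u=np.array([np.cos(A),np.sin(A)]);T=np.load("tare.npy")
robot.move_straight([X,Y,152.0],max_speed=6);robot.wait(0.3)
print((np.mean([robot.read_force() for _ in range(6)],0)-T).round(2),np.round(robot.read_tcp_pos(),2))
robot.move_gripper(0.55);robot.wait(0.2)
print("gap",robot.read_finger_gap(),(np.array(robot.read_force())).round(2),robot.read_time())
robot.move_straight([X,Y,195],max_speed=50)
robot.move_straight([X+20*np.sin(A),Y-20*np.cos(A),300],max_speed=150);robot.wait(0.3)
import pickle
c=snap("wrist");cv2.imwrite("pics/r_w.png",c["image"][:,:,::-1]);pickle.dump(c,open("r_w.pkl","wb"))
c=snap("top");cv2.imwrite("pics/r_t.png",c["image"][:,:,::-1]);pickle.dump(c,open("r_t.pkl","wb"))
c=snap("scene");cv2.imwrite("pics/r_s.png",cv2.resize(c["image"][120:260,200:350,::-1],None,fx=4,fy=4,interpolation=cv2.INTER_CUBIC));pickle.dump(c,open("r_s.pkl","wb"))
print(robot.read_force(),robot.read_time())
E
```

```text
[-2.3   0.09  4.26] [ 531.76 -233.36  152.02]
gap 0.5549371863859546 [ 0.42  0.21 -0.88] 31.8
[0.53842564 0.36776261 0.1678319 ] 34.125
```

View pics/r_w.png

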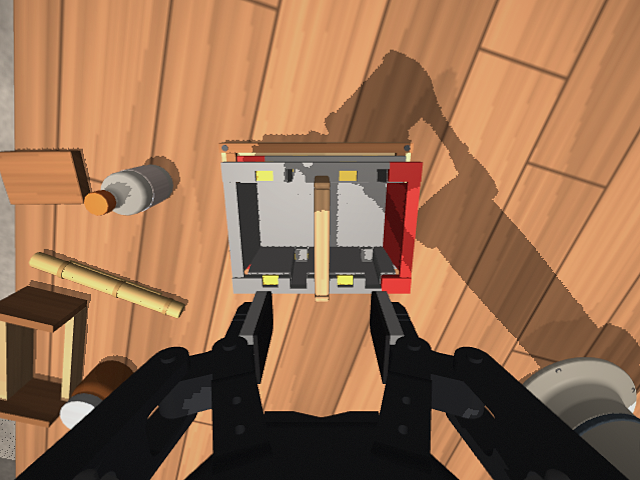

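View pics/r_s.png

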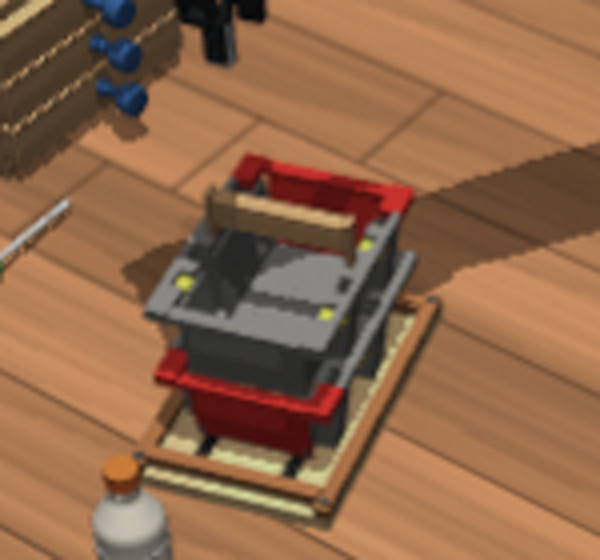

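The tote is released, level and stacked; in the wrist view its pockets are at (265,175), (348,175), (270,280) and (345,280). As a check, their spacing gives the height, and their positions give the tilt and offset.

```bash
python3 - <<'E'
from meas import *
import pickle
c=pickle.load(open("r_w.pkl","rb"))
for z in (139.4,145.4):
    print("z",z);P=pockets(c,z,(240,160,370,295),verbose=False)
    print(len(P)); 
    if len(P)==4:
        yaw,m=frame(c,P,z); u=np.array([np.cos(.2875),np.sin(.2875)]);w=np.array([-u[1],u[0]])
        d=m[:2]-30*u-[531.8,-233.3]; print("offset x,y",d@u,d@w)
        print(np.c_[(P[:,:2]-[531.8,-233.3])@u,(P[:,:2]-[531.8,-233.3])@w].round(1))
# triangulate upper-tote pockets wrist+scene for height
s=pickle.load(open("r_s.pkl","rb"))
P=pockets(s,139.4,(220,150,320,220))
W=pockets(c,139.4,(240,160,370,295))
for z in (139.4,145.4):
  print(z,[proj(s,np.r_[p[:2],z])[0].round(1).tolist() for p in pockets(c,z,(240,160,370,295),verbose=False)])
E
```

```text
z 139.4
4
dist 80.48418749683552 80.10618458252253 width 111.84692346262472
yaw 0.28749726052793184 0.28774816680117155 0.2872451702848775 centre [ 560.53633056 -224.38593668  139.4       ]
offset x,y 0.08450341714853171 0.399841346213416
[[ 55.9 -55.5]
 [-25.3 -55.5]
 [ 55.6  56.3]
 [-25.3  56.3]]
z 145.4
4
dist 78.97781092076812 78.60688287114816 width 109.77295706483929
yaw 0.287497260527932 0.2877482111709884 0.28724512570568994 centre [ 560.82673847 -226.3039265   145.4       ]
offset x,y -0.18086523859610654 -1.5217728628513734
[[ 54.9 -56.4]
 [-24.9 -56.4]
 [ 54.6  53.4]
 [-24.8  53.4]]
[256 171  17  10 165] [263.8 175.5] [ 601.1 -270.7  139.4]
[339 171  18  10 180] [347.5 175.5] [ 523.2 -293.7  139.4]
[262 275  17  10 140] [269.9 279.8] [ 569.1 -163.5  139.4]
[337 275  16  10 144] [344.8 279.7] [ 491.6 -186.4  139.4]
139.4 [[245.2, 191.0], [256.2, 174.0], [281.1, 199.1], [291.2, 181.7]]
145.4 [[244.9, 189.1], [255.7, 172.4], [280.2, 197.1], [290.1, 180.1]]
```

View pics/r_t.png

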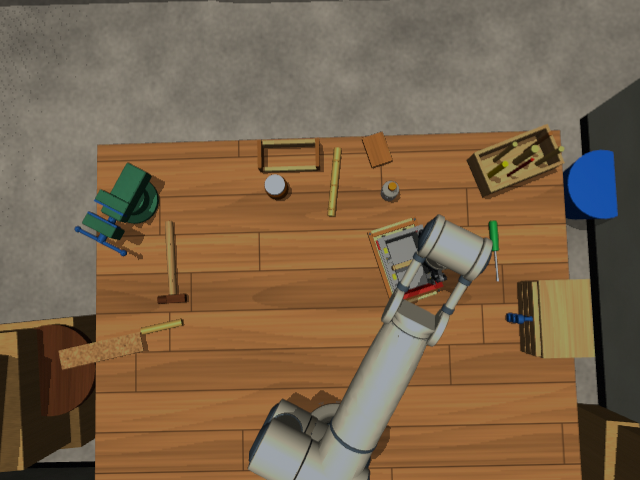

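With the tote taken as seated, the pocket spacing reads 80.3 by 111.8 mm (true 80 by 112.5); taken as 6 mm higher it would read 78.8 by 109.8. Offset is 0.1 mm in x and 0.4 mm in y, and the yaw matches. In the top view the jar, glue, cane, mallet and driver are where they started.

```bash
python3 -c "
from cell import robot
print(robot.read_time(),robot.job_done())"
```

```text
the job is handed in; nothing more can be done
34.125 None
```

The empty tote is stacked on the loaded one with its red end over the grey end, let go, and handed in at 34.1 s. I gripped it by its handle and gave it the half turn. I then lowered it in 0.7 mm steps under force watch.

- **Seating:** it went past the flat-rim height (TCP z about 158.6) with no contact and first touched near 152.3 mm, against 152.6 expected for home.
- **Feel:** the first ±x feel was inconclusive because friction hid the pocket walls. Repeated with less load, force climbed evenly on both sides beyond about 2 mm, reaching 5–6 N at ±3.4 mm. That is a little more play than the stated 1.5 mm, which I put down to give in the arm and grip. The largest net force I read was about 8 N.
- **After letting go:** the wrist picture put the tote 0.1 mm (x) and 0.4 mm (y) from the measured place, with the yaw matching. The spacing of its rim pockets fits the seated height and not 6 mm higher. By eye it stands level.
- **Other things on the bench:** in the last top view they look unmoved.

No check failed. I could not see the feet inside the pockets directly; that rests on the height and the side-to-side feel.

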